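Set a kiln car for the biscuit firing

ROBOT

A 7-joint arm with a two-finger parallel gripper is mounted at the origin on the work surface. World frame = base frame: x ahead of the robot, y to its left, z up, the work surface at z = 0. Lengths are in m, angles in rad, forces in N, time in s.
With the tool pointing down it reaches from about 0.4 to 0.925 m from the base axis. Payload 5.6 kg.
Tool frame: the origin (TCP) lies on the centre line of the jaws, within the pads' length; the fingertips stand bot.tip_extent ahead of it and the grasp point (between the pads) lies 8 mm behind it (bot.tip_extent is the distance from the TCP to the fingertips, in m); z points along the fingers, y is the line along which they close (so a half turn about z gives the same grasp; the last joint's range is limited). The gripper opens to 85 mm and grips with 20 to 120 N. Pads are 22 mm wide; open, the fingers measure 114 mm over their backs; the gripper's body (76 mm by 85 mm) begins 54 mm behind the grasp point. The pads swing forward as they close: fully open they stand 13 mm farther back than shut.
Start: joints at [1.062, 0.468, -0.012, 1.603, 0.006, 1.071, -0.056], TCP at [0.292, -0.581, 0.242] pointing down, gripper open.
Joint ranges: [-2.53, 2.53], [-0.31, 2.02], [-1.57, 1.55], [0.28, 2.44], [-1.29, 4.43], [0.15, 1.84], [-2.92, 2.92]. Speed limits (rad/s): [2.57, 2.57, 3.14, 3.14, 3.14, 3.14, 3.14].

INTERFACE

Orientations are given as a 3x3 rotation matrix whose columns are the frame's x, y, z axes.
In Python, from plant import bot gives the robot as it stands.
- The arm moves only by the shell command python3 -m inch 'ROWS' [FORCE]. ROWS is JSON, a list of rows, each an object of numbers: "x", "y", "z": the shift along the tool's x, y, z each as a share of 0.5 m, from -1 to 1; "turn": the turn about the tool's z as a share of 180 degrees, from -1 to 1; "gripper": the opening, from -1 (shut) to 1 (fully open). In form: [{"x": .., "y": .., "z": .., "turn": .., "gripper": ..}, ...]. A call has 1 to 12 rows; each row is the pose to reach, as a shift and turn from the pose commanded when the call began, along the tool's axes at that moment, turning the shorter way round; what a row does not reach only later rows make up. A row lasts 1/10 s, in which the tool goes at most 50 mm and 8.59 degrees, less where a joint would pass 70% of its speed; a pose out of reach is approached as far as the arm can. A call with a number of a shift or a turn outside -1 to 1 is refused whole. A call with a gripper value outside its range is refused whole. The fingers move at their own pace and stop on an object; FORCE is the grip in N (left out, the last holds). Time passes only in rows, so rows that repeat a pose let the fingers close. It gives the time, the measured TCP pose, the force, the opening and the grip force at its end, in the units of the state.
- bot.state(): the state, without advancing time (a new reading comes with each control period).
- bot.camera(name): name is "side" or "top"; returns a dict with "image" (384x512x3 uint8, red, green, blue), "depth" (384x512 float32, m along the optical axis (not along the pixel's ray), 0 where there is no reading), "camera_matrix" (3x3 intrinsics, pixels), "view" (4x4, takes a point from world to camera coordinates). Camera axes: x right, y down, z forward; pixel columns grow to the right and rows downward; lengths in m; the calibration is good to about 2 mm. A picture is of the moment at which its call begins.
- bot.hand_in(): hands the job in; it is judged then, once.
Trained networks look in the newest picture that a camera, given by its name, has taken for a name from the list of things; names that differ only in an ending like _2 or _b are one class to them, and where a whole thing is asked for, a point or a joint stands for the part that bears it (a point fixed in the world has none). Each returns a list of dicts, best first, with "conf" (0 to 1); they miss things now and then, are a little off and sometimes report something else, mostly with a low value. They report only what shows in the picture. A call takes as long as a camera call. They do not tell look-alikes from the thing itself.
- bot.spot_in(thing, camera): "centre" ([x, y, z] in m, in the coordinates of the camera as it stood for that picture, good to about 4 mm: the middle of the surface that is visible of it).
- bot.trace(thing, camera): "mask" (384x512 bool, what is visible of it).
The state is a dict: "time_s": time; "joints": joint angles; "qd": joint speeds; "joint_torque": joint torques, N m; "ee_pos": TCP position; "orientation": TCP orientation; "ft_force": force on the tool from outside, world axes, zero at the start; "torque": the same for the moment, N m; "finger_gap": finger opening in m; "finger_force": force on a finger pad.
Only numpy, scipy, OpenCV 4.12 (cv2) and the standard library are available. Lean on these libraries where they do the work, as an engineer would, in place of code of your own. Each camera call takes 0.05 s, during which the arm holds its last target. There are 200 camera calls.

TASK

Finish setting this kiln car for firing: put each lid on the jar of its own clay colour, stand the white cup midway between the two jars touching neither, stand the cone pack midway between the two front props with its row along the front edge, and stand the loose third prop on the shelf's centre line, as far in from the back edge as the front props are from the front. The ware is unfired and brittle: set each piece down gently, never let it fall, and leave the jars and front props standing where they are.

Things in the scene. Friction and masses are not known exactly. Their poses are not given: they have to be found in the camera images.
- kiln_car: fixed kiln car on the bench: steel frame 320 x 340 mm, firebrick deck, grey kiln shelf 280 mm (x) by 300 mm (y) on top, centred. Origin under its centre at bench height; shelf top 75 mm above. x runs from the front edge (robot side, two props) to the back, y to the left. Third prop's place: x = +110 mm, y = 0 (over the stub prop below); cone pack's: x = -110 mm, y = 0.
- prop_left: loose front left kiln prop, buff cylinder 38 mm across and 110 mm tall, standing on the shelf at x = -110 mm, y = +120 mm of the car. Origin: centre of its underside, z along its axis.
- prop_right: loose front right kiln prop, the same, at x = -110 mm, y = -120 mm of the car. Origin: centre of its underside.
- third_prop: the prop still to be set, buff cylinder 38 mm across and 110 mm tall, 0.22 kg, standing at the start on the plywood ware board to the robot's right (flat, top 15 mm above the bench). Origin: centre of its underside, z along its axis.
- dark_jar: loose open jar of dark brown-grey clay on the shelf, 84 mm across, 65 mm tall, mouth 58 mm wide, rim 72 mm across, 0.45 kg; on the left or right half of the shelf, about 95 mm from its centre line and within 12 mm of the middle from front to back. Origin: centre of its underside, z up.
- red_jar: loose open jar of red clay, same shape and size, on the other half of the shelf. Origin: centre of its underside, z up.
- dark_lid: lid of dark brown-grey clay, 76 mm across, on the ware board. From its underside up: tapered flange 0 to 7 mm, at most 46 mm across; disc 7 to 14 mm; upright knob 22 mm across, 14 to 40 mm, to grip. Origin: centre of the flange's underside, z up. Seated, the flange is in the jar's mouth and its origin 58 mm above the jar's.
- red_lid: round lid of red clay, same shape and size as the dark one, on the ware board. Origin: centre of the flange's underside, z up.
- cup: white open tea cup with near-upright sides, 62 mm across at the rim and 60 mm tall, wall 5 mm, 0.13 kg, on the ware board. Origin: centre of its underside, z up.
- cone_pack: witness cone pack on the ware board: reddish clay bar 24 mm (its x) by 72 mm (its y) and 16 mm high, carrying a row along y of three slim pale cones whose tips reach 64 mm above the underside. To be gripped by the bar across its 24 mm, the cones standing up between the fingers. Origin: centre of the bar's underside, z up.
There are look-alikes about, which are no part of the job. There is more than one size of the cone_pack; the one meant has the size given above.

How it is judged:
At the end, for the whole second after the job is handed in: Lids seated on own jars (10 mm, level); cup upright, 76-114 mm from both jars' centres, within 27 mm of mid-shelf; cone pack between front props (15 mm, 15 deg); third prop upright at back centre (15 mm); jars and front props upright, moved under 12 mm; all released, at rest (horizontal distance between dark_lid and dark_jar below 0.01 m and angle between each of dark_lid, red_lid, cup, cone_pack, third_prop, dark_jar, red_jar, prop_left, prop_right's own z axis and vertical below 0.08 rad and z of dark_lid in the frame of dark_jar between 0.053 and 0.062 m and horizontal distance between cup and dark_jar between 0.076 and 0.114 m and horizontal distance between red_lid and red_jar below 0.01 m and z of red_lid in the frame of red_jar between 0.053 and 0.062 m and horizontal distance between cup and red_jar between 0.076 and 0.114 m and x of cup in the frame of kiln_car between -0.027 and 0.027 m and x of cone_pack in the frame of kiln_car between -0.125 and -0.095 m and y of cone_pack in the frame of kiln_car between -0.015 and 0.015 m and angle between the y axis of cone_pack and the y axis of kiln_car, either way round below 0.26 rad and x of third_prop in the frame of kiln_car between 0.095 and 0.125 m and y of third_prop in the frame of kiln_car between -0.015 and 0.015 m and z of cup in the frame of kiln_car between 0.071 and 0.079 m and z of cone_pack in the frame of kiln_car between 0.071 and 0.079 m and z of third_prop in the frame of kiln_car between 0.071 and 0.079 m and distance of each of dark_jar, red_jar, prop_left, prop_right from where it was at the start of the episode below 0.012 m and linear speed of each of dark_lid, red_lid, cup, cone_pack, third_prop below 0.02 m/s and contact force between the fingers and dark_lid below 0.05 N and contact force between the fingers and red_lid below 0.05 N and contact force between the fingers and cup below 0.05 N and contact force between the fingers and cone_pack below 0.05 N and contact force between the fingers and third_prop below 0.05 N); the robot touches nothing.
It fails at once if the dark lid is let fall (moving faster than 0.6 m/s out of the fingers, a drop of some 18 mm) (linear speed of dark_lid above 0.6 m/s and contact force between the fingers and dark_lid below 0.01 N).
It fails at once if the red lid is let fall (moving faster than 0.6 m/s out of the fingers, a drop of some 18 mm) (linear speed of red_lid above 0.6 m/s and contact force between the fingers and red_lid below 0.01 N).
It fails at once if the cup is let fall (moving faster than 0.6 m/s out of the fingers, a drop of some 18 mm) (linear speed of cup above 0.6 m/s and contact force between the fingers and cup below 0.01 N).
It fails at once if the cone pack is let fall (moving faster than 0.6 m/s out of the fingers, a drop of some 18 mm) (linear speed of cone_pack above 0.6 m/s and contact force between the fingers and cone_pack below 0.01 N).
It fails at once if the third prop is let fall (moving faster than 0.6 m/s out of the fingers, a drop of some 18 mm) (linear speed of third_prop above 0.6 m/s and contact force between the fingers and third_prop below 0.01 N).
It also fails if it takes over 128 s, if anything falls off the work surface, if the arm or the gripper's body presses on something with over 40 N, if the wrist force passes 120 N, or if a joint passes its speed limit or range.

## Working session

There is one attempt and no reset: what is moved stays moved. The work goes in short steps, Python scripts to look and compute and a shell command to move; the robot and the scene stay as the last step left them, time stands still between calls to the robot, and variables do not carry over. Pictures are saved under pics/ and viewed, at most 14 in all, crops included, and the job is handed in when it is done.

```bash
ls; mkdir -p pics
cat > h.py <<'E'
import numpy as np, cv2
from plant import bot
def shot(c,name=None):
    d=bot.camera(c)
    if name: cv2.imwrite(f'pics/{name}.png',d['image'][:,:,::-1])
    return d
def cloud(d):
    K=d['camera_matrix'];z=d['depth'];v,u=np.indices(z.shape)
    p=np.stack([(u-K[0,2])*z/K[0,0],(v-K[1,2])*z/K[1,1],z,np.ones_like(z)],-1)
    w=p@np.linalg.inv(d['view']).T
    w=w[...,:3]; w[z==0]=np.nan
    return w
def w2p(d,p):
    c=d['view']@np.r_[p,1];q=d['camera_matrix']@c[:3];return q[:2]/q[2]
def cam2w(d,c): return (np.linalg.inv(d['view'])@np.r_[c,1])[:3]
E
python3 - <<'E'
from h import *
import pickle
D={c:shot(c,c+'0') for c in('top','side')}
pickle.dump(D,open('d0.pkl','wb'))
print(bot.tip_extent,bot.state())
for c in D:
  print(c,np.round(D[c]['view'],3).tolist(),D[c]['camera_matrix'].tolist())
  for t in ['kiln_car','prop_left','third_prop','dark_jar','red_jar','dark_lid','red_lid','cup','cone_pack']:
    for r in bot.spot_in(t,c):
      w=cam2w(D[c],r['centre']);print(c,t,round(r['conf'],2),w.round(3),w2p(D[c],w).round(0))
E
```

```text
pics
0.011 {'time_s': 0.1, 'joints': array([ 1.06196006,  0.46829929, -0.01156949,  1.60352426,  0.00595789,
        1.07143828, -0.05629821]), 'qd': array([ 0.00047672, -0.00249109,  0.00123062, -0.00195795, -0.00060863,
        0.00119174,  0.001033  ]), 'joint_torque': array([ 5.58574884e-04, -5.33517230e+01,  2.16024485e-02, -2.51967090e+01,
        1.15820309e-02,  4.32902860e-03,  3.00915474e-05]), 'ee_pos': array([ 0.29167342, -0.58033398,  0.24142996]), 'orientation': array([[ 8.93496807e-01,  4.49068800e-01, -8.18328853e-04],
       [ 4.49069535e-01, -8.93495691e-01,  1.41520014e-03],
       [-9.56510774e-05, -1.63196336e-03, -9.99998664e-01]]), 'ft_force': array([ 0.01967156,  0.3766116 , -0.2045651 ]), 'torque': array([ 0.03076006,  0.0234115 , -0.03452681]), 'finger_force': 0.0, 'finger_gap': 0.08545170678802869}
top [[0.012, -1.0, 0.007, -0.032], [-0.991, -0.013, -0.134, 0.43], [0.134, -0.005, -0.991, 1.084], [0.0, 0.0, 0.0, 1.0]] [[458.81310228692587, 0.0, 260.7798894055432], [0.0, 458.81310228692587, 190.8660366528182], [0.0, 0.0, 1.0]]
top kiln_car 0.9 [0.548 0.185 0.
[... 1003 characters left out ...]
, [0.0, 0.0, 1.0]]
side kiln_car 0.85 [0.52  0.229 0.076] [168. 223.]
side kiln_car 0.25 [0.448 0.094 0.145] [218. 186.]
side prop_left 0.66 [0.464 0.332 0.154] [151. 243.]
side third_prop 0.79 [ 0.622 -0.292  0.081] [245. 113.]
side third_prop 0.72 [ 0.567 -0.143  0.033] [233. 152.]
side dark_jar 0.93 [0.557 0.11  0.123] [184. 180.]
side red_jar 0.92 [0.578 0.29  0.121] [133. 219.]
side dark_lid 0.54 [ 0.571 -0.146  0.034] [233. 151.]
side red_lid 0.64 [ 0.448 -0.146  0.032] [264. 165.]
side red_lid 0.45 [0.576 0.289 0.121] [133. 218.]
side cup 0.8 [ 0.502 -0.27   0.057] [270. 133.]
side cone_pack 0.57 [ 0.195 -0.313  0.022] [355. 167.]
side cone_pack 0.54 [ 0.375 -0.265  0.033] [301. 153.]
```

Run:
```python
import cv2
a=cv2.imread('pics/top0.png');cv2.imwrite('pics/t1.png',cv2.resize(a[40:320,60:460],(800,560),interpolation=cv2.INTER_CUBIC))
a=cv2.imread('pics/side0.png');cv2.imwrite('pics/s1.png',cv2.resize(a[80:300,90:410],(800,550),interpolation=cv2.INTER_CUBIC))
```

```text
(no output)
```

View pics/t1.png

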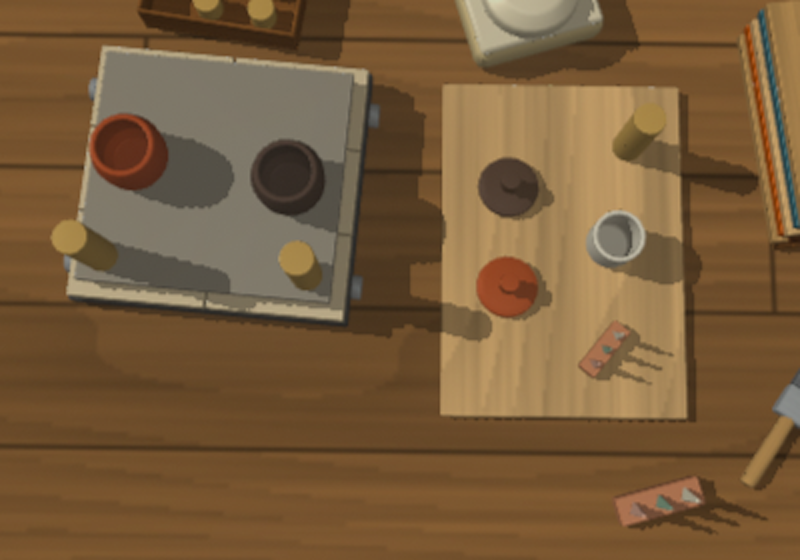

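View pics/s1.png

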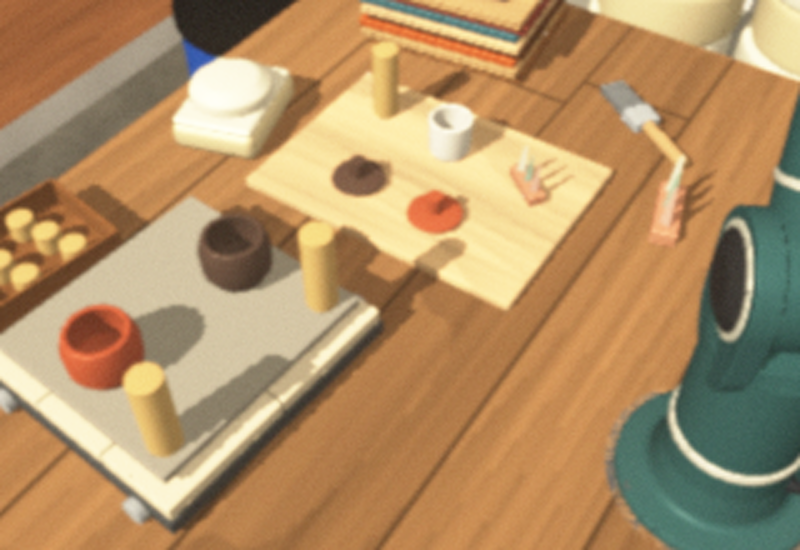

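The top picture (crop scale 2, offset 60,40) and the side picture agree.

| Thing | Where in the top picture (px) |
|---|---|
| Red jar | (124,115), left |
| Dark jar | (203,128), right |
| Front props | (95,158), (208,170) |
| Dark lid | (314,132) |
| Red lid | (313,183) |
| Third prop | (380,108) |
| Cup | (368,158) |
| Cone pack, on the board | (363,214) |

Look-alikes:
- A larger cone pack on the bench at (390,290).
- Props in the tray at (163,45) and (190,46).
- A white scale at (325,55).

I choose the cone pack, prop and cup that stand on the ware board, and measure all of them next.

```bash
cat >> h.py <<'E'
def near(w,xy,r,z,dz=.005):
    m=(np.hypot(w[...,0]-xy[0],w[...,1]-xy[1])<r)&(abs(w[...,2]-z)<dz)
    return w[m]
def circ(p):
    (c,r)=cv2.minEnclosingCircle(p[:,:2].astype(np.float32)); return np.round(c,4),round(r,4),p[:,:2].mean(0).round(4),len(p)
E
python3 - <<'E'
from h import *
import pickle
D=pickle.load(open('d0.pkl','rb'))
a=cv2.imread('pics/top0.png');cv2.imwrite('pics/t2.png',cv2.resize(a[185:315,330:430],(500,650)[:2] if 0 else (460,598),interpolation=cv2.INTER_CUBIC))
O={'pl':(.465,.315,.03,.185),'pr':(.447,.085,.03,.185),'tp':(.62,-.30,.03,.125),'dj':(.564,.107,.045,.14),'rj':(.594,.298,.045,.14),'dl':(.575,-.152,.05,.029),'dlk':(.575,-.152,.03,.055),'rl':(.448,-.152,.05,.029),'rlk':(.448,-.152,.03,.055),'cup':(.511,-.282,.04,.075)}
for c in D:
  w=cloud(D[c])
  for k,(x,y,r,z) in O.items():
    p=near(w,(x,y),r,z,.004)
    if len(p)>4: print(c,k,*circ(p),p[:,2].mean().round(4))
  for n,xy,z in(('cone',(.378,-.269),.031),('decoy',(.199,-.331),.016)):
    p=near(w,xy,.055,z,.004); 
    R=cv2.minAreaRect((p[:,:2]*1000).astype(np.float32));print(c,n,R,p[:,:2].mean(0),len(p))
  p=near(w,(.56,.2),.25,.075,.004)
  print(c,'shelf',cv2.minAreaRect((p[:,:2]*1000).astype(np.float32)))
E
```

```text
top pl [0.4748 0.3242] 0.0191 [0.4743 0.3239] 234 0.185
top pr [0.4553 0.0866] 0.0189 [0.4553 0.0861] 244 0.1851
top tp [ 0.6336 -0.3051] 0.0191 [ 0.6319 -0.3043] 195 0.1253
top dj [0.5613 0.1062] 0.0379 [0.5602 0.1058] 298 0.1398
top rj [0.5892 0.2899] 0.0379 [0.5884 0.2898] 283 0.1401
top dl [ 0.5782 -0.1558] 0.0378 [ 0.577 -0.155] 563 0.0287
top dlk [ 0.5778 -0.1553] 0.0111 [ 0.5778 -0.1552] 64 0.0552
top rl [ 0.453  -0.1534] 0.0373 [ 0.4523 -0.1526] 581 0.0289
top rlk [ 0.4532 -0.1531] 0.0113 [ 0.4529 -0.1536] 62 0.0552
top cup [ 0.5076 -0.2798] 0.0312 [ 0.5066 -0.2789] 165 0.0749
top cone ((378.1673889160156, -270.66253662109375), (23.82206153869629, 72.43427276611328), 50.819427490234375) [ 0.3775791 -0.2693106] 248
top decoy ((197.33074951171875, -333.805419921875), (34.94794464111328, 101.97224426269531), 15.541651725769043) [ 0.20330028 -0.32731706] 69
top shelf ((575.4276733398438, 197.18853759765625), (300.7875061035156, 281.15240478515625), 85.3690185546875)
side pl [0.4733 0.3244] 0.0194 [0.4725 0.3253] 171 0.1856
side pr [0.4549 0.0876] 0.0197 [0.4535 0.0882] 125 0.1854
[... 179 characters left out ...]
ide dl [ 0.5766 -0.1544] 0.0386 [ 0.5729 -0.1487] 197 0.0287
side dlk [ 0.5779 -0.1557] 0.0119 [ 0.5766 -0.1551] 28 0.0556
side rl [ 0.451  -0.1518] 0.0379 [ 0.4489 -0.147 ] 214 0.0291
side rlk [ 0.4526 -0.1543] 0.0126 [ 0.4515 -0.1529] 33 0.0545
side cup [ 0.5063 -0.2815] 0.0331 [ 0.506  -0.2794] 76 0.0747
side cone ((377.5883483886719, -269.1168212890625), (24.340496063232422, 71.82695770263672), 47.23816680908203) [ 0.37529348 -0.26455367] 79
side decoy ((194.09251403808594, -320.990478515625), (33.341007232666016, 77.22396087646484), 16.53554344177246) [ 0.18733353 -0.29539434] 32
side shelf ((574.3184814453125, 196.43429565429688), (301.818603515625, 283.414306640625), 85.3816909790039)
```

View pics/t2.png

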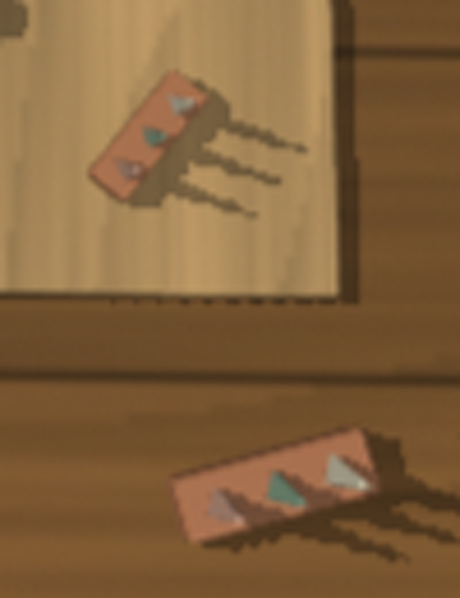

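The 24 x 72 mm pack is the one on the board. The larger one, on the bench, measures about 35 x 102 mm. The shelf measures 301 x 281 mm and agrees with the props: car centre (0.575, 0.197), yaw -4.65°.

```bash
cat >> h.py <<'E'
def plan(*T):
    s=bot.state();R=s['orientation'];p=s['ee_pos']
    th=np.degrees(np.arctan2(R[1,0],R[0,0]))
    print('t',round(s['time_s'],1),'pos',p.round(4),'yaw',th.round(2),'gap',round(s['finger_gap'],4),'F',s['ft_force'].round(1),'j',s['joints'].round(2))
    for t in T:
        d=R.T@(np.array(t[:3])-p)/.5
        tt=-(((t[3]-th)+180)%360-180)/180 if len(t)>3 else 0
        print(t,'x %.4f y %.4f z %.4f turn %.4f'%(*d,tt),'mm',(np.linalg.norm(d)*500).round())
E
python3 -c "
from h import *
plan((.5778,-.1553,.15,85.35))"
```

```text
t 1.0 pos [ 0.2919 -0.5808  0.2423] yaw 26.69 gap 0.0854 F [-0.6  0.3 -0.9] j [ 1.06  0.47 -0.01  1.6   0.01  1.07 -0.06]
(0.5778, -0.1553, 0.15, 85.35) x 0.8930 y -0.5036 z 0.1846 turn -0.3259 mm 521.0
```

```bash
python3 -m inch '[{"x":0.893,"y":-0.504,"z":0.185,"turn":-0.326,"gripper":0.2},{"x":0.893,"y":-0.504,"z":0.185,"turn":-0.326,"gripper":0.2},{"x":0.893,"y":-0.504,"z":0.185,"turn":-0.326,"gripper":0.2},{"x":0.893,"y":-0.504,"z":0.185,"turn":-0.326,"gripper":0.2},{"x":0.893,"y":-0.504,"z":0.185,"turn":-0.326,"gripper":0.2},{"x":0.893,"y":-0.504,"z":0.185,"turn":-0.326,"gripper":0.2},{"x":0.893,"y":-0.504,"z":0.185,"turn":-0.326,"gripper":0.2},{"x":0.893,"y":-0.504,"z":0.185,"turn":-0.326,"gripper":0.2},{"x":0.893,"y":-0.504,"z":0.185,"turn":-0.326,"gripper":0.2},{"x":0.893,"y":-0.504,"z":0.185,"turn":-0.326,"gripper":0.2},{"x":0.893,"y":-0.504,"z":0.185,"turn":-0.326,"gripper":0.2},{"x":0.893,"y":-0.504,"z":0.185,"turn":-0.326,"gripper":0.2}]' 40
python3 -c "
from h import *
plan((.5778,-.1553,.15,85.35),(.5778,-.1553,.044,85.35))"
```

```text
time_s: 2.2
ee_pos: [0.5793, -0.1502, 0.1492]
orientation: [[0.074, 0.997, 0.0], [0.997, -0.074, 0.002], [0.002, 0.0, -1.0]]
ft_force: [0.0, -0.7, 0.2]
finger_gap: 0.0513
finger_force: 0.0
t 2.2 pos [ 0.5793 -0.1502  0.1492] yaw 85.76 gap 0.0513 F [ 0.  -0.7  0.2] j [ 0.46  0.52 -0.34  1.79  0.22  0.87 -0.06]
(0.5778, -0.1553, 0.15, 85.35) x -0.0104 y -0.0023 z -0.0015 turn 0.0023 mm 5.0
(0.5778, -0.1553, 0.044, 85.35) x -0.0109 y -0.0023 z 0.2105 turn 0.0023 mm 105.0
```

```bash
python3 -m inch '[{"x":0,"y":0,"z":0.06,"turn":0,"gripper":0.2},{"x":0,"y":0,"z":0.12,"turn":0,"gripper":0.2},{"x":0,"y":0,"z":0.12,"turn":0,"gripper":0.2},{"x":0,"y":0,"z":0.12,"turn":0,"gripper":0.2},{"x":0,"y":0,"z":0.12,"turn":0,"gripper":0.2}]'
python3 -c "
from h import *
plan((.5778,-.1553,.044,85.35))"
```

```text
time_s: 2.7
ee_pos: [0.5786, -0.1559, 0.0915]
orientation: [[0.082, 0.997, 0.003], [0.997, -0.082, -0.001], [-0.001, 0.003, -1.0]]
ft_force: [0.5, 0.2, -0.1]
finger_gap: 0.0513
finger_force: 0.0
t 2.7 pos [ 0.5786 -0.1559  0.0915] yaw 85.32 gap 0.0513 F [ 0.5  0.2 -0.1] j [ 0.45  0.6  -0.32  1.82  0.26  0.76 -0.09]
(0.5778, -0.1553, 0.044, 85.35) x 0.0012 y -0.0020 z 0.0950 turn -0.0002 mm 47.0
```

```bash
python3 -m inch '[{"x":0,"y":0,"z":0.05,"turn":0,"gripper":0.2},{"x":0,"y":0,"z":0.092,"turn":0,"gripper":0.2},{"x":0,"y":0,"z":0.092,"turn":0,"gripper":0.2},{"x":0,"y":0,"z":0.092,"turn":0,"gripper":-0.8},{"x":0,"y":0,"z":0.092,"turn":0,"gripper":-0.8},{"x":0,"y":0,"z":0.092,"turn":0,"gripper":-0.8},{"x":0,"y":0,"z":0.092,"turn":0,"gripper":-0.8},{"x":0,"y":0,"z":0.092,"turn":0,"gripper":-0.8},{"x":0,"y":0,"z":0.092,"turn":0,"gripper":-0.8}]' 40
python3 -c "
from h import *
plan((.5608,.1063,.044,85.35))"
```

```text
time_s: 3.6
ee_pos: [0.5788, -0.1554, 0.0457]
orientation: [[0.081, 0.997, 0.003], [0.997, -0.081, -0.001], [-0.001, 0.003, -1.0]]
ft_force: [-1.7, -0.7, 7.0]
finger_gap: 0.0213
finger_force: 39.3
t 3.6 pos [ 0.5788 -0.1554  0.0457] yaw 85.36 gap 0.0213 F [-1.7 -0.7  7. ] j [ 0.43  0.67 -0.29  1.83  0.29  0.68 -0.11]
(0.5608, 0.1063, 0.044, 85.35) x 0.5188 y -0.0783 z 0.0028 turn 0.0001 mm 262.0
```

```bash
python3 -m inch '[{"x":0,"y":0,"z":-0.03,"turn":0,"gripper":-0.8},{"x":0,"y":0,"z":-0.1,"turn":0,"gripper":-0.8},{"x":0,"y":0,"z":-0.2,"turn":0,"gripper":-0.8},{"x":0,"y":0,"z":-0.3,"turn":0,"gripper":-0.8},{"x":0.07,"y":-0.01,"z":-0.32,"turn":0,"gripper":-0.8},{"x":0.17,"y":-0.025,"z":-0.32,"turn":0,"gripper":-0.8},{"x":0.27,"y":-0.04,"z":-0.32,"turn":0,"gripper":-0.8},{"x":0.36,"y":-0.055,"z":-0.32,"turn":0,"gripper":-0.8},{"x":0.45,"y":-0.07,"z":-0.32,"turn":0,"gripper":-0.8},{"x":0.52,"y":-0.078,"z":-0.32,"turn":0,"gripper":-0.8},{"x":0.52,"y":-0.078,"z":-0.32,"turn":0,"gripper":-0.8},{"x":0.52,"y":-0.078,"z":-0.32,"turn":0,"gripper":-0.8}]'
python3 - <<'E'
from h import *
plan((.5608,.1063,.1637,85.35))
d=shot('top');w=cloud(d)
z=bot.state()['ee_pos'][2]-.0307
p=near(w,(.5608,.1063),.06,z+.014,.004);print(circ(p),z+.014)
d=shot('side');w=cloud(d);p=near(w,(.5608,.1063),.06,z+.014,.004);print(circ(p),p[:,2].mean())
E
```

```text
time_s: 4.8
ee_pos: [0.5597, 0.108, 0.2047]
orientation: [[0.078, 0.997, 0.001], [0.997, -0.078, -0.0], [-0.0, 0.001, -1.0]]
ft_force: [0.4, 0.0, -0.5]
finger_gap: 0.0211
finger_force: 39.5
t 4.8 pos [0.5597 0.108  0.2047] yaw 85.5 gap 0.0211 F [ 0.4  0.  -0.5] j [ 0.1   0.42 -0.44  1.82  0.22  0.95 -0.51]
(0.5608, 0.1063, 0.1637, 85.35) x -0.0033 y 0.0024 z 0.0820 turn 0.0008 mm 41.0
(array([0., 0.]), 0.0, array([nan, nan]), 0) 0.18772133520363568
(array([0.5574, 0.1075]), 0.0372, array([0.551 , 0.1147]), 292) 0.18739765974541028h.py:20: RuntimeWarning: Mean of empty slice.
  (c,r)=cv2.minEnclosingCircle(p[:,:2].astype(np.float32)); return np.round(c,4),round(r,4),p[:,:2].mean(0).round(4),len(p)
  ret = um.true_divide(
```

```bash
python3 -m inch '[{"x":-0.001,"y":0.002,"z":0.03,"turn":0,"gripper":-0.8},{"x":-0.001,"y":0.002,"z":0.055,"turn":0,"gripper":-0.8},{"x":-0.001,"y":0.002,"z":0.065,"turn":0,"gripper":-0.8},{"x":-0.001,"y":0.002,"z":0.072,"turn":0,"gripper":-0.8},{"x":-0.001,"y":0.002,"z":0.077,"turn":0,"gripper":-0.8},{"x":-0.001,"y":0.002,"z":0.08,"turn":0,"gripper":-0.8},{"x":-0.001,"y":0.002,"z":0.08,"turn":0,"gripper":-0.8},{"x":-0.001,"y":0.002,"z":0.08,"turn":0,"gripper":-0.8}]'
python3 - <<'E'
from h import *
plan((.5608,.1063,.1637,85.35))
E
```

```text
time_s: 5.7
ee_pos: [0.561, 0.1068, 0.1641]
orientation: [[0.081, 0.997, 0.001], [0.997, -0.081, 0.0], [0.0, 0.001, -1.0]]
ft_force: [-0.5, -0.3, -1.2]
finger_gap: 0.0208
finger_force: 39.5
t 5.7 pos [0.561  0.1068 0.1641] yaw 85.37 gap 0.0208 F [-0.5 -0.3 -1.2] j [ 0.08  0.47 -0.42  1.84  0.25  0.88 -0.54]
(0.5608, 0.1063, 0.1637, 85.35) x -0.0009 y -0.0003 z 0.0007 turn 0.0001 mm 1.0
```

Not yet in contact; I lower a little more, then release.

```bash
python3 -m inch '[{"x":0,"y":0,"z":0.002,"turn":0,"gripper":-0.8},{"x":0,"y":0,"z":0.004,"turn":0,"gripper":-0.8},{"x":0,"y":0,"z":0.004,"turn":0,"gripper":-0.8}]'
```

```text
time_s: 6.0
ee_pos: [0.5612, 0.1068, 0.1635]
orientation: [[0.081, 0.997, 0.002], [0.997, -0.081, -0.0], [-0.0, 0.002, -1.0]]
ft_force: [-3.2, -0.3, 10.5]
finger_gap: 0.0205
finger_force: 40.5
```

Contact, 10 N. I release, rise, and go to the red lid.

```bash
python3 -m inch '[{"x":0,"y":0,"z":0,"turn":0,"gripper":-0.3},{"x":0,"y":0,"z":0,"turn":0,"gripper":0.2},{"x":0,"y":0,"z":0,"turn":0,"gripper":0.2},{"x":0,"y":0,"z":-0.03,"turn":0,"gripper":0.2},{"x":0,"y":0,"z":-0.1,"turn":0,"gripper":0.2},{"x":0,"y":0,"z":-0.18,"turn":0,"gripper":0.2},{"x":0,"y":0,"z":-0.18,"turn":0,"gripper":0.2}]'
python3 - <<'E'
from h import *
d=shot('side');w=cloud(d)
p=near(w,(.5608,.1063),.06,.147,.004);print(circ(p)) if len(p) else 0
p=near(w,(.5608,.1063),.06,.173,.004);print(circ(p),p[:,2].mean()) if len(p) else 0
plan((.453,-.1535,.15,85.35),(.453,-.1535,.045,85.35))
E
```

```text
time_s: 6.7
ee_pos: [0.5639, 0.1079, 0.2584]
orientation: [[0.081, 0.997, 0.011], [0.997, -0.081, 0.002], [0.003, 0.011, -1.0]]
ft_force: [0.7, 0.0, 0.2]
finger_gap: 0.0514
finger_force: 0.0
(array([0.5593, 0.1069]), 0.0378, array([0.555 , 0.1117]), 317)
(array([0.5603, 0.1062]), 0.0123, array([0.5591, 0.1073]), 45) 0.1728488839246461
t 6.8 pos [0.5626 0.1073 0.2557] yaw 85.37 gap 0.0512 F [ 0.1 -1.  -1.1] j [ 0.12  0.37 -0.46  1.76  0.18  1.05 -0.49]
(0.453, -0.1535, 0.15, 85.35) x -0.5379 y -0.1778 z 0.2093 turn 0.0001 mm 302.0
(0.453, -0.1535, 0.045, 85.35) x -0.5382 y -0.1792 z 0.4193 turn 0.0001 mm 353.0
```

```bash
python3 -m inch '[{"x":-0.08,"y":-0.01,"z":0,"turn":0,"gripper":0.2},{"x":-0.17,"y":-0.03,"z":0,"turn":0,"gripper":0.2},{"x":-0.26,"y":-0.06,"z":0,"turn":0,"gripper":0.2},{"x":-0.35,"y":-0.1,"z":0.04,"turn":0,"gripper":0.2},{"x":-0.44,"y":-0.14,"z":0.1,"turn":0,"gripper":0.2},{"x":-0.538,"y":-0.177,"z":0.18,"turn":0,"gripper":0.2},{"x":-0.538,"y":-0.177,"z":0.25,"turn":0,"gripper":0.2},{"x":-0.538,"y":-0.177,"z":0.32,"turn":0,"gripper":0.2},{"x":-0.538,"y":-0.177,"z":0.32,"turn":0,"gripper":0.2},{"x":-0.538,"y":-0.177,"z":0.32,"turn":0,"gripper":0.2}]'
python3 - <<'E'
from h import *
plan((.453,-.1535,.0458,85.35))
E
```

```text
time_s: 7.75
ee_pos: [0.4508, -0.1537, 0.0918]
orientation: [[0.08, 0.997, -0.001], [0.997, -0.08, 0.001], [0.001, -0.002, -1.0]]
ft_force: [1.1, 0.0, 0.6]
finger_gap: 0.0514
finger_force: 0.0
t 7.8 pos [ 0.4508 -0.1537  0.0918] yaw 85.41 gap 0.0514 F [1.1 0.  0.6] j [ 0.51  0.44 -0.3   2.11  0.22  0.62 -0.02]
(0.453, -0.1535, 0.0458, 85.35) x 0.0006 y 0.0045 z 0.0920 turn 0.0003 mm 46.0
```

```bash
python3 -m inch '[{"x":0,"y":0.003,"z":0.05,"turn":0,"gripper":0.2},{"x":0,"y":0.003,"z":0.091,"turn":0,"gripper":0.2},{"x":0,"y":0.003,"z":0.091,"turn":0,"gripper":0.2},{"x":0,"y":0.003,"z":0.091,"turn":0,"gripper":-0.8},{"x":0,"y":0.003,"z":0.091,"turn":0,"gripper":-0.8},{"x":0,"y":0.003,"z":0.091,"turn":0,"gripper":-0.8},{"x":0,"y":0.003,"z":0.091,"turn":0,"gripper":-0.8},{"x":0,"y":0.003,"z":0.091,"turn":0,"gripper":-0.8}]' 40
python3 -c "
from h import *
plan((.5888,.2902,.045,85.35))"
```

```text
time_s: 8.55
ee_pos: [0.4537, -0.1546, 0.0482]
orientation: [[0.081, 0.997, 0.003], [0.997, -0.081, -0.001], [-0.001, 0.003, -1.0]]
ft_force: [-1.8, 1.1, 6.8]
finger_gap: 0.0206
finger_force: 38.8
t 8.6 pos [ 0.4537 -0.1546  0.0482] yaw 85.38 gap 0.0206 F [-1.8  1.1  6.8] j [ 0.48  0.52 -0.27  2.12  0.26  0.53 -0.06]
(0.5888, 0.2902, 0.045, 85.35) x 0.9084 y 0.1977 z 0.0064 turn 0.0002 mm 465.0
```

```bash
python3 -m inch '[{"x":0,"y":0,"z":-0.03,"turn":0,"gripper":-0.8},{"x":0,"y":0,"z":-0.1,"turn":0,"gripper":-0.8},{"x":0,"y":0,"z":-0.2,"turn":0,"gripper":-0.8},{"x":0.05,"y":0.01,"z":-0.28,"turn":0,"gripper":-0.8},{"x":0.12,"y":0.03,"z":-0.35,"turn":0,"gripper":-0.8},{"x":0.2,"y":0.05,"z":-0.4,"turn":0,"gripper":-0.8},{"x":0.3,"y":0.07,"z":-0.4,"turn":0,"gripper":-0.8},{"x":0.39,"y":0.09,"z":-0.4,"turn":0,"gripper":-0.8},{"x":0.48,"y":0.11,"z":-0.4,"turn":0,"gripper":-0.8},{"x":0.57,"y":0.13,"z":-0.4,"turn":0,"gripper":-0.8},{"x":0.66,"y":0.145,"z":-0.4,"turn":0,"gripper":-0.8},{"x":0.75,"y":0.165,"z":-0.4,"turn":0,"gripper":-0.8}]'
python3 -m inch '[{"x":0.06,"y":0.015,"z":0,"turn":0,"gripper":-0.8},{"x":0.12,"y":0.025,"z":0,"turn":0,"gripper":-0.8},{"x":0.158,"y":0.033,"z":0.03,"turn":0,"gripper":-0.8},{"x":0.158,"y":0.033,"z":0.08,"turn":0,"gripper":-0.8},{"x":0.158,"y":0.033,"z":0.08,"turn":0,"gripper":-0.8},{"x":0.158,"y":0.033,"z":0.08,"turn":0,"gripper":-0.8},{"x":0.158,"y":0.033,"z":0.08,"turn":0,"gripper":-0.8}]'
python3 - <<'E'
from h import *
plan((.5888,.2902,.1662,85.35))
z=bot.state()['ee_pos'][2]-.0332
d=shot('side');w=cloud(d);p=near(w,(.5888,.2902),.06,z+.014,.004);print(circ(p),z+.014,p[:,2].mean())
E
```

```text
time_s: 9.75
ee_pos: [0.5649, 0.2144, 0.2476]
orientation: [[0.081, 0.997, 0.001], [0.997, -0.081, -0.0], [0.0, 0.001, -1.0]]
ft_force: [1.3, -0.6, -0.2]
finger_gap: 0.0208
finger_force: 39.5
time_s: 10.45
ee_pos: [0.5885, 0.2897, 0.2082]
orientation: [[0.082, 0.997, 0.002], [0.997, -0.082, 0.001], [0.001, 0.002, -1.0]]
ft_force: [-0.2, -0.5, -1.1]
finger_gap: 0.0207
finger_force: 39.5
t 10.4 pos [0.5885 0.2897 0.2082] yaw 85.31 gap 0.0207 F [-0.2 -0.5 -1.1] j [-0.17  0.57 -0.48  1.59  0.29  1.05 -0.82]
(0.5888, 0.2902, 0.1662, 85.35) x 0.0009 y 0.0003 z 0.0839 turn -0.0002 mm 42.0
(array([0.5863, 0.2915]), 0.0376, array([0.5789, 0.296 ]), 389) 0.18895529053742458 0.18855519770220006
```

Held level and centred to about 1 mm (side-view jar at 0.5874, 0.2910). I lower it.

```bash
python3 -m inch '[{"x":0.001,"y":0.001,"z":0.03,"turn":0,"gripper":-0.8},{"x":0.001,"y":0.001,"z":0.055,"turn":0,"gripper":-0.8},{"x":0.001,"y":0.001,"z":0.067,"turn":0,"gripper":-0.8},{"x":0.001,"y":0.001,"z":0.074,"turn":0,"gripper":-0.8},{"x":0.001,"y":0.001,"z":0.079,"turn":0,"gripper":-0.8},{"x":0.001,"y":0.001,"z":0.082,"turn":0,"gripper":-0.8},{"x":0.001,"y":0.001,"z":0.084,"turn":0,"gripper":-0.8},{"x":0.001,"y":0.001,"z":0.084,"turn":0,"gripper":-0.8}]'
```

```text
time_s: 11.3
ee_pos: [0.5884, 0.2909, 0.1663]
orientation: [[0.081, 0.997, 0.001], [0.997, -0.081, 0.0], [0.0, 0.001, -1.0]]
ft_force: [-2.9, -2.7, 8.7]
finger_gap: 0.0208
finger_force: 40.4
```

```bash
python3 -m inch '[{"x":0,"y":0,"z":0,"turn":0,"gripper":-0.3},{"x":0,"y":0,"z":0,"turn":0,"gripper":0.2},{"x":0,"y":0,"z":0,"turn":0,"gripper":0.2},{"x":0,"y":0,"z":-0.03,"turn":0,"gripper":0.2},{"x":0,"y":0,"z":-0.1,"turn":0,"gripper":0.2},{"x":0,"y":0,"z":-0.18,"turn":0,"gripper":0.2},{"x":0,"y":0,"z":-0.18,"turn":0,"gripper":1},{"x":0,"y":0,"z":-0.18,"turn":0,"gripper":1}]'
python3 - <<'E'
from h import *
d=shot('side');w=cloud(d)
p=near(w,(.5888,.2902),.06,.147,.004);print(circ(p)) if len(p) else 0
p=near(w,(.5888,.2902),.06,.173,.004);print(circ(p),p[:,2].mean()) if len(p) else 0
plan((.5072,-.2805,.13,85.35),(.5072,-.2805,.05,85.35))
E
```

```text
time_s: 12.1
ee_pos: [0.5888, 0.2909, 0.2565]
orientation: [[0.081, 0.997, 0.003], [0.997, -0.081, 0.001], [0.002, 0.003, -1.0]]
ft_force: [-0.9, -0.2, -0.7]
finger_gap: 0.0784
finger_force: 0.0
(array([0.5863, 0.2917]), 0.038, array([0.5817, 0.2951]), 429)
(array([0.5873, 0.2908]), 0.0117, array([0.5861, 0.2921]), 59) 0.17294923537189547
t 12.2 pos [0.5882 0.2904 0.2549] yaw 85.36 gap 0.0845 F [ 0.5 -0.3 -0.4] j [-0.16  0.52 -0.5   1.55  0.27  1.14 -0.8 ]
(0.5072, -0.2805, 0.13, 85.35) x -1.1512 y -0.0693 z 0.2496 turn 0.0001 mm 590.0
(0.5072, -0.2805, 0.05, 85.35) x -1.1512 y -0.0694 z 0.4096 turn 0.0001 mm 612.0
```

```bash
python3 -m inch '[{"x":-0.09,"y":-0.005,"z":0,"turn":0,"gripper":1},{"x":-0.19,"y":-0.01,"z":0,"turn":0,"gripper":1},{"x":-0.28,"y":-0.015,"z":0,"turn":0,"gripper":1},{"x":-0.38,"y":-0.02,"z":0,"turn":0,"gripper":1},{"x":-0.47,"y":-0.03,"z":0,"turn":0,"gripper":1},{"x":-0.57,"y":-0.035,"z":0,"turn":0,"gripper":1},{"x":-0.66,"y":-0.04,"z":0,"turn":0,"gripper":1},{"x":-0.76,"y":-0.05,"z":0,"turn":0,"gripper":1},{"x":-0.85,"y":-0.055,"z":0.05,"turn":0,"gripper":1},{"x":-0.94,"y":-0.06,"z":0.1,"turn":0,"gripper":1},{"x":-0.99,"y":-0.065,"z":0.15,"turn":0,"gripper":1},{"x":-0.99,"y":-0.065,"z":0.15,"turn":0,"gripper":1}]'
python3 -m inch '[{"x":-0.08,"y":-0.002,"z":0.05,"turn":0,"gripper":1},{"x":-0.161,"y":-0.004,"z":0.09,"turn":0,"gripper":1},{"x":-0.161,"y":-0.004,"z":0.09,"turn":0,"gripper":1},{"x":-0.161,"y":-0.004,"z":0.09,"turn":0,"gripper":1},{"x":-0.161,"y":-0.004,"z":0.09,"turn":0,"gripper":1},{"x":-0.161,"y":-0.004,"z":0.09,"turn":0,"gripper":1}]'
python3 - <<'E'
from h import *
d=shot('top','cup1')
plan((.5072,-.2805,.046,85.35))
E
```

```text
time_s: 13.35
ee_pos: [0.5111, -0.2048, 0.1745]
orientation: [[0.089, 0.996, -0.009], [0.996, -0.089, 0.001], [0.0, -0.009, -1.0]]
ft_force: [-0.8, -1.0, -0.4]
finger_gap: 0.0854
finger_force: 0.0
time_s: 13.95
ee_pos: [0.5083, -0.2786, 0.135]
orientation: [[0.078, 0.997, 0.001], [0.997, -0.078, 0.0], [0.0, 0.001, -1.0]]
ft_force: [-0.1, -0.2, -0.1]
finger_gap: 0.0854
finger_force: 0.0
t 14.0 pos [ 0.5081 -0.2789  0.135 ] yaw 85.5 gap 0.0852 F [ 0.8 -0.2  0.4] j [ 0.69  0.51 -0.32  1.85  0.21  0.82  0.19]
(0.5072, -0.2805, 0.046, 85.35) x -0.0034 y -0.0018 z 0.1780 turn 0.0008 mm 89.0
```

```bash
python3 -m inch '[{"x":-0.002,"y":-0.001,"z":0.05,"turn":0,"gripper":1},{"x":-0.002,"y":-0.001,"z":0.11,"turn":0,"gripper":1},{"x":-0.002,"y":-0.001,"z":0.177,"turn":0,"gripper":1},{"x":-0.002,"y":-0.001,"z":0.177,"turn":0,"gripper":1},{"x":-0.002,"y":-0.001,"z":0.177,"turn":0,"gripper":1},{"x":-0.002,"y":-0.001,"z":0.177,"turn":0,"gripper":0.2},{"x":-0.002,"y":-0.001,"z":0.177,"turn":0,"gripper":0.2},{"x":-0.002,"y":-0.001,"z":0.177,"turn":0,"gripper":0.2},{"x":-0.002,"y":-0.001,"z":0.177,"turn":0,"gripper":0.2},{"x":-0.002,"y":-0.001,"z":0.177,"turn":0,"gripper":0.2},{"x":-0.002,"y":-0.001,"z":0.177,"turn":0,"gripper":0.2}]' 25
python3 - <<'E'
from h import *
plan((.5748,.1983,.046,85.35))
E
```

```text
time_s: 15.1
ee_pos: [0.508, -0.2817, 0.0481]
orientation: [[0.081, 0.997, 0.003], [0.997, -0.081, -0.002], [-0.001, 0.003, -1.0]]
ft_force: [-0.6, 1.8, 6.2]
finger_gap: 0.0617
finger_force: 26.5
t 15.1 pos [ 0.508  -0.2817  0.0481] yaw 85.37 gap 0.0617 F [-0.6  1.8  6.2] j [ 0.66  0.64 -0.28  1.88  0.27  0.66  0.14]
(0.5748, 0.1983, 0.046, 85.35) x 0.9677 y 0.0555 z 0.0029 turn 0.0001 mm 485.0
```

```bash
python3 -m inch '[{"x":0,"y":0,"z":-0.03,"turn":0,"gripper":0.2},{"x":0,"y":0,"z":-0.1,"turn":0,"gripper":0.2},{"x":0,"y":0,"z":-0.19,"turn":0,"gripper":0.2},{"x":0.04,"y":0,"z":-0.27,"turn":0,"gripper":0.2},{"x":0.1,"y":0.005,"z":-0.34,"turn":0,"gripper":0.2},{"x":0.18,"y":0.01,"z":-0.39,"turn":0,"gripper":0.2},{"x":0.27,"y":0.015,"z":-0.4,"turn":0,"gripper":0.2},{"x":0.36,"y":0.02,"z":-0.4,"turn":0,"gripper":0.2},{"x":0.45,"y":0.025,"z":-0.4,"turn":0,"gripper":0.2},{"x":0.54,"y":0.03,"z":-0.4,"turn":0,"gripper":0.2},{"x":0.63,"y":0.035,"z":-0.4,"turn":0,"gripper":0.2},{"x":0.72,"y":0.04,"z":-0.4,"turn":0,"gripper":0.2}]'
python3 -m inch '[{"x":0.08,"y":0.005,"z":0,"turn":0,"gripper":0.2},{"x":0.16,"y":0.01,"z":0,"turn":0,"gripper":0.2},{"x":0.22,"y":0.015,"z":0,"turn":0,"gripper":0.2},{"x":0.248,"y":0.015,"z":0,"turn":0,"gripper":0.2},{"x":0.248,"y":0.015,"z":0,"turn":0,"gripper":0.2},{"x":0.248,"y":0.015,"z":0,"turn":0,"gripper":0.2},{"x":0.248,"y":0.015,"z":0,"turn":0,"gripper":0.2}]'
python3 - <<'E'
from h import *
plan((.5748,.1983,.1081,85.35))
d=shot('side','cup2');w=cloud(d)
p=near(w,(.5748,.1983),.06,bot.state()['ee_pos'][2]-.0331+.06,.005);print(circ(p) if len(p) else 0)
E
```

```text
time_s: 16.3
ee_pos: [0.5556, 0.0775, 0.2474]
orientation: [[0.081, 0.997, 0.002], [0.997, -0.081, -0.001], [-0.0, 0.002, -1.0]]
ft_force: [0.9, -0.7, -1.4]
finger_gap: 0.062
finger_force: 28.2
time_s: 17.0
ee_pos: [0.5736, 0.1963, 0.2459]
orientation: [[0.084, 0.996, 0.0], [0.996, -0.084, -0.002], [-0.002, 0.0, -1.0]]
ft_force: [0.6, -1.2, -1.8]
finger_gap: 0.0616
finger_force: 28.2
t 17.0 pos [0.5736 0.1963 0.2459] yaw 85.19 gap 0.0616 F [ 0.6 -1.2 -1.8] j [-0.    0.45 -0.51  1.68  0.25  1.07 -0.67]
(0.5748, 0.1983, 0.1081, 85.35) x 0.0047 y 0.0021 z 0.2755 turn -0.0009 mm 138.0
(array([0.5711, 0.2016]), 0.0434, array([0.5755, 0.2084]), 141)
```

View pics/cup2.png

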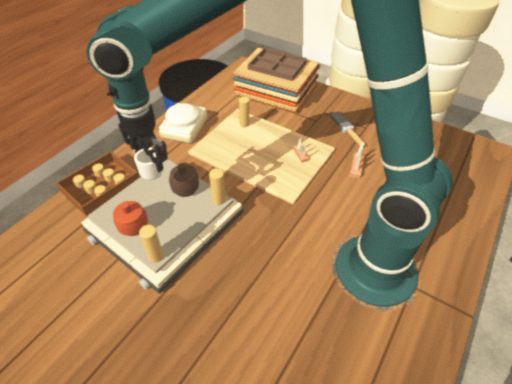

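The cup is held upright at (147,165), and both lids sit on their jars at (184,180) and (129,215). I lower the cup between them.

```bash
python3 -m inch '[{"x":0.003,"y":0.002,"z":0.06,"turn":0,"gripper":0.2},{"x":0.003,"y":0.002,"z":0.13,"turn":0,"gripper":0.2},{"x":0.003,"y":0.002,"z":0.19,"turn":0,"gripper":0.2},{"x":0.003,"y":0.002,"z":0.23,"turn":0,"gripper":0.2},{"x":0.003,"y":0.002,"z":0.25,"turn":0,"gripper":0.2},{"x":0.003,"y":0.002,"z":0.262,"turn":0,"gripper":0.2},{"x":0.003,"y":0.002,"z":0.27,"turn":0,"gripper":0.2},{"x":0.003,"y":0.002,"z":0.274,"turn":0,"gripper":0.2},{"x":0.003,"y":0.002,"z":0.276,"turn":0,"gripper":0.2},{"x":0.003,"y":0.002,"z":0.276,"turn":0,"gripper":0.2},{"x":0.003,"y":0.002,"z":0.276,"turn":0,"gripper":0.2}]'
```

```text
time_s: 18.15
ee_pos: [0.5747, 0.2005, 0.1083]
orientation: [[0.081, 0.997, 0.001], [0.997, -0.081, 0.0], [0.0, 0.001, -1.0]]
ft_force: [2.0, -0.1, -1.1]
finger_gap: 0.0617
finger_force: 28.2
```

```bash
python3 -m inch '[{"x":0,"y":0,"z":0.002,"turn":0,"gripper":0.2},{"x":0,"y":0,"z":0.004,"turn":0,"gripper":0.2},{"x":0,"y":0,"z":0.004,"turn":0,"gripper":0.2}]'
```

```text
time_s: 18.45
ee_pos: [0.5747, 0.2006, 0.1081]
orientation: [[0.081, 0.997, 0.001], [0.997, -0.081, -0.001], [-0.0, 0.001, -1.0]]
ft_force: [-4.7, -3.3, 13.5]
finger_gap: 0.062
finger_force: 29.1
```

Contact. I release and rise.

```bash
python3 -m inch '[{"x":0,"y":0,"z":-0.002,"turn":0,"gripper":0.6},{"x":0,"y":0,"z":-0.002,"turn":0,"gripper":1},{"x":0,"y":0,"z":-0.002,"turn":0,"gripper":1},{"x":0,"y":0,"z":-0.002,"turn":0,"gripper":1},{"x":0,"y":0,"z":-0.05,"turn":0,"gripper":1},{"x":0,"y":0,"z":-0.13,"turn":0,"gripper":1},{"x":0,"y":0,"z":-0.22,"turn":0,"gripper":1},{"x":0,"y":0,"z":-0.28,"turn":0,"gripper":1},{"x":0,"y":0,"z":-0.28,"turn":0,"gripper":1}]'
python3 - <<'E'
from h import *
d=shot('side');w=cloud(d)
p=near(w,(.5748,.1983),.045,.135,.004);print(circ(p)) if len(p) else 0
plan((.6325,-.305,.19,85.35),(.6325,-.305,.09,85.35))
E
```

```text
time_s: 19.35
ee_pos: [0.5767, 0.2017, 0.2508]
orientation: [[0.081, 0.997, 0.008], [0.997, -0.081, 0.003], [0.003, 0.008, -1.0]]
ft_force: [0.6, 0.6, -0.4]
finger_gap: 0.0853
finger_force: 0.0
(array([0.5732, 0.2011]), 0.0323, array([0.5718, 0.2024]), 134)
t 19.4 pos [0.5755 0.2009 0.2481] yaw 85.36 gap 0.0854 F [-0.4  0.2 -1.3] j [-0.    0.45 -0.51  1.68  0.25  1.07 -0.67]
(0.6325, -0.305, 0.19, 85.35) x -0.9993 y 0.1950 z 0.1154 turn 0.0000 mm 512.0
(0.6325, -0.305, 0.09, 85.35) x -0.9997 y 0.1941 z 0.3154 turn 0.0000 mm 533.0
```

```bash
python3 -m inch '[{"x":-0.09,"y":0.017,"z":0,"turn":0,"gripper":0.7},{"x":-0.18,"y":0.035,"z":0,"turn":0,"gripper":0.7},{"x":-0.27,"y":0.053,"z":0,"turn":0,"gripper":0.7},{"x":-0.36,"y":0.07,"z":0,"turn":0,"gripper":0.7},{"x":-0.45,"y":0.088,"z":0,"turn":0,"gripper":0.7},{"x":-0.54,"y":0.105,"z":0,"turn":0,"gripper":0.7},{"x":-0.63,"y":0.123,"z":0,"turn":0,"gripper":0.7},{"x":-0.72,"y":0.14,"z":0,"turn":0,"gripper":0.7},{"x":-0.81,"y":0.157,"z":0.03,"turn":0,"gripper":0.7},{"x":-0.89,"y":0.174,"z":0.06,"turn":0,"gripper":0.7},{"x":-0.96,"y":0.187,"z":0.1,"turn":0,"gripper":0.7},{"x":-0.998,"y":0.194,"z":0.1,"turn":0,"gripper":0.7}]'
python3 -m inch '[{"x":0,"y":0,"z":0,"turn":0,"gripper":0.7},{"x":0,"y":0,"z":0,"turn":0,"gripper":0.7},{"x":0,"y":0,"z":0,"turn":0,"gripper":0.7},{"x":0,"y":0,"z":0,"turn":0,"gripper":0.7}]'
python3 - <<'E'
from h import *
plan((.6325,-.305,.083,85.35))
E
```

```text
time_s: 20.6
ee_pos: [0.6273, -0.3084, 0.1902]
orientation: [[0.085, 0.996, -0.008], [0.996, -0.085, 0.002], [0.001, -0.009, -1.0]]
ft_force: [-0.4, -0.2, -0.3]
finger_gap: 0.0726
finger_force: 0.0
time_s: 21.0
ee_pos: [0.6316, -0.3025, 0.1969]
orientation: [[0.078, 0.997, 0.001], [0.997, -0.078, 0.0], [0.0, 0.001, -1.0]]
ft_force: [-0.8, 1.4, 0.5]
finger_gap: 0.0728
finger_force: 0.0
t 21.0 pos [ 0.6316 -0.3025  0.1969] yaw 85.54 gap 0.0728 F [-0.8  1.4  0.5] j [ 0.64  0.63 -0.36  1.49  0.24  1.07  0.15]
(0.6325, -0.305, 0.083, 85.35) x -0.0049 y 0.0018 z 0.2278 turn 0.0011 mm 114.0
```

```bash
python3 -m inch '[{"x":-0.003,"y":0.002,"z":0.06,"turn":0,"gripper":0.7},{"x":-0.003,"y":0.002,"z":0.14,"turn":0,"gripper":0.7},{"x":-0.003,"y":0.002,"z":0.227,"turn":0,"gripper":0.7},{"x":-0.003,"y":0.002,"z":0.227,"turn":0,"gripper":0.7},{"x":-0.003,"y":0.002,"z":0.227,"turn":0,"gripper":0.7},{"x":-0.003,"y":0.002,"z":0.227,"turn":0,"gripper":-0.5},{"x":-0.003,"y":0.002,"z":0.227,"turn":0,"gripper":-0.5},{"x":-0.003,"y":0.002,"z":0.227,"turn":0,"gripper":-0.5},{"x":-0.003,"y":0.002,"z":0.227,"turn":0,"gripper":-0.5},{"x":-0.003,"y":0.002,"z":0.227,"turn":0,"gripper":-0.5},{"x":-0.003,"y":0.002,"z":0.227,"turn":0,"gripper":-0.5}]' 40
python3 - <<'E'
from h import *
plan((.6845,.1878,.083,85.35))
E
```

```text
time_s: 22.1
ee_pos: [0.6333, -0.307, 0.0853]
orientation: [[0.081, 0.997, 0.004], [0.997, -0.081, -0.002], [-0.002, 0.004, -1.0]]
ft_force: [-1.1, 0.6, 6.7]
finger_gap: 0.0374
finger_force: 39.5
t 22.1 pos [ 0.6333 -0.307   0.0853] yaw 85.36 gap 0.0374 F [-1.1  0.6  6.7] j [ 0.62  0.75 -0.33  1.54  0.29  0.89  0.11]
(0.6845, 0.1878, 0.083, 85.35) x 0.9946 y 0.0220 z 0.0031 turn 0.0001 mm 497.0
```

```bash
python3 -m inch '[{"x":0,"y":0,"z":-0.03,"turn":0,"gripper":-0.5},{"x":0,"y":0,"z":-0.1,"turn":0,"gripper":-0.5},{"x":0,"y":0,"z":-0.19,"turn":0,"gripper":-0.5},{"x":0.03,"y":0,"z":-0.28,"turn":0,"gripper":-0.5},{"x":0.08,"y":0.002,"z":-0.35,"turn":0,"gripper":-0.5},{"x":0.16,"y":0.004,"z":-0.37,"turn":0,"gripper":-0.5},{"x":0.25,"y":0.006,"z":-0.37,"turn":0,"gripper":-0.5},{"x":0.34,"y":0.008,"z":-0.37,"turn":0,"gripper":-0.5},{"x":0.43,"y":0.01,"z":-0.37,"turn":0,"gripper":-0.5},{"x":0.52,"y":0.012,"z":-0.37,"turn":0,"gripper":-0.5},{"x":0.61,"y":0.014,"z":-0.37,"turn":0,"gripper":-0.5},{"x":0.7,"y":0.016,"z":-0.37,"turn":0,"gripper":-0.5}]'
python3 -m inch '[{"x":0.08,"y":0.002,"z":0,"turn":0,"gripper":-0.5},{"x":0.16,"y":0.004,"z":0,"turn":0,"gripper":-0.5},{"x":0.23,"y":0.005,"z":0,"turn":0,"gripper":-0.5},{"x":0.28,"y":0.006,"z":0.03,"turn":0,"gripper":-0.5},{"x":0.29,"y":0.006,"z":0.08,"turn":0,"gripper":-0.5},{"x":0.29,"y":0.006,"z":0.14,"turn":0,"gripper":-0.5},{"x":0.29,"y":0.006,"z":0.18,"turn":0,"gripper":-0.5},{"x":0.29,"y":0.006,"z":0.2,"turn":0,"gripper":-0.5},{"x":0.29,"y":0.006,"z":0.2,"turn":0,"gripper":-0.5},{"x":0.29,"y":0.006,"z":0.2,"turn":0,"gripper":-0.5}]'
python3 - <<'E'
from h import *
plan((.6845,.1865,.1453,85.35))
d=shot('side');w=cloud(d)
p=near(w,(.6845,.187),.04,bot.state()['ee_pos'][2]-.0703+.055,.05);p=p[p[:,2]<p[:,2].max()];
q=p[p[:,2]<bot.state()['ee_pos'][2]-.025]; print(q.min(0),q.max(0),len(q))
E
```

```text
time_s: 23.3
ee_pos: [0.6676, 0.0433, 0.2684]
orientation: [[0.081, 0.997, 0.001], [0.997, -0.081, -0.0], [-0.0, 0.001, -1.0]]
ft_force: [0.7, -0.2, -1.3]
finger_gap: 0.0373
finger_force: 40.5
time_s: 24.3
ee_pos: [0.6832, 0.1862, 0.1687]
orientation: [[0.081, 0.997, 0.002], [0.997, -0.081, 0.001], [0.001, 0.002, -1.0]]
ft_force: [-1.1, 0.4, -1.0]
finger_gap: 0.0372
finger_force: 40.5
t 24.3 pos [0.6832 0.1862 0.1687] yaw 85.35 gap 0.0372 F [-1.1  0.4 -1. ] j [-0.03  0.68 -0.43  1.48  0.31  1.04 -0.62]
(0.6845, 0.1865, 0.1453, 85.35) x 0.0009 y 0.0024 z 0.0467 turn -0.0000 mm 23.0
[0.66097823 0.17347348 0.10383434] [0.69370604 0.20684048 0.14345815] 140
```

```bash
python3 -m inch '[{"x":0.001,"y":0.002,"z":0.02,"turn":0,"gripper":-0.5},{"x":0.001,"y":0.002,"z":0.034,"turn":0,"gripper":-0.5},{"x":0.001,"y":0.002,"z":0.041,"turn":0,"gripper":-0.5},{"x":0.001,"y":0.002,"z":0.045,"turn":0,"gripper":-0.5},{"x":0.001,"y":0.002,"z":0.047,"turn":0,"gripper":-0.5},{"x":0.001,"y":0.002,"z":0.048,"turn":0,"gripper":-0.5},{"x":0.001,"y":0.002,"z":0.048,"turn":0,"gripper":-0.5}]'
```

```text
time_s: 25.05
ee_pos: [0.6833, 0.1863, 0.1452]
orientation: [[0.081, 0.997, -0.0], [0.997, -0.081, -0.001], [-0.001, -0.0, -1.0]]
ft_force: [-4.4, -1.3, 8.8]
finger_gap: 0.0374
finger_force: 41.4
```

```bash
python3 -m inch '[{"x":0,"y":0,"z":-0.001,"turn":0,"gripper":0},{"x":0,"y":0,"z":-0.001,"turn":0,"gripper":0.5},{"x":0,"y":0,"z":-0.001,"turn":0,"gripper":0.5},{"x":0,"y":0,"z":-0.001,"turn":0,"gripper":0.5},{"x":0,"y":0,"z":-0.06,"turn":0,"gripper":0.5},{"x":0,"y":0,"z":-0.15,"turn":0,"gripper":0.5},{"x":0,"y":0,"z":-0.22,"turn":0,"gripper":0.5},{"x":0,"y":0,"z":-0.22,"turn":0,"gripper":0.5}]'
python3 - <<'E'
from h import *
d=shot('side');w=cloud(d)
p=near(w,(.6845,.187),.04,.185,.004);print(circ(p)) if len(p) else 0
d=shot('top');w=cloud(d)
p=near(w,(.378,-.27),.055,.031,.004);R=cv2.minAreaRect((p[:,:2]*1000).astype(np.float32));print(R)
plan((.378,-.270,.15,140.8))
E
```

```text
time_s: 25.85
ee_pos: [0.6864, 0.188, 0.26]
orientation: [[0.081, 0.997, 0.01], [0.997, -0.081, 0.003], [0.004, 0.01, -1.0]]
ft_force: [-0.2, 1.0, 0.6]
finger_gap: 0.0636
finger_force: 0.0
(array([0.6826, 0.1884]), 0.0193, array([0.6809, 0.1888]), 118)
((377.94085693359375, -270.123291015625), (24.20608901977539, 71.43475341796875), 51.02949523925781)
t 25.9 pos [0.6839 0.1866 0.2541] yaw 85.36 gap 0.0639 F [-0.  -0.1  0. ] j [-0.02  0.61 -0.45  1.41  0.27  1.19 -0.59]
(0.378, -0.27, 0.15, 140.8) x -0.9597 y -0.5364 z 0.2069 turn -0.3080 mm 559.0
```

```bash
python3 -m inch '[{"x":-0.08,"y":-0.045,"z":0,"turn":-0.03,"gripper":0.4},{"x":-0.16,"y":-0.09,"z":0,"turn":-0.06,"gripper":0.4},{"x":-0.24,"y":-0.135,"z":0,"turn":-0.09,"gripper":0.4},{"x":-0.32,"y":-0.18,"z":0,"turn":-0.12,"gripper":0.4},{"x":-0.4,"y":-0.225,"z":0,"turn":-0.15,"gripper":0.4},{"x":-0.48,"y":-0.27,"z":0,"turn":-0.18,"gripper":0.4},{"x":-0.56,"y":-0.315,"z":0,"turn":-0.21,"gripper":0.4},{"x":-0.64,"y":-0.36,"z":0,"turn":-0.24,"gripper":0.4},{"x":-0.72,"y":-0.405,"z":0.03,"turn":-0.27,"gripper":0.4},{"x":-0.8,"y":-0.45,"z":0.06,"turn":-0.3,"gripper":0.4},{"x":-0.88,"y":-0.495,"z":0.1,"turn":-0.308,"gripper":0.4},{"x":-0.96,"y":-0.536,"z":0.14,"turn":-0.308,"gripper":0.4}]'
python3 -m inch '[{"x":0,"y":0,"z":0,"turn":0,"gripper":0.4},{"x":0,"y":0,"z":0,"turn":0,"gripper":0.4},{"x":0,"y":0,"z":0,"turn":0,"gripper":0.4},{"x":0,"y":0,"z":0,"turn":0,"gripper":0.4}]'
python3 - <<'E'
from h import *
plan((.378,-.270,.15,140.9),(.378,-.270,.029,140.9))
d=shot('top','cone1');a=cv2.resize(d['image'][150:270,300:420,::-1],(480,480));cv2.imwrite('pics/cone1.png',a)
E
```

```text
time_s: 27.15
ee_pos: [0.3753, -0.2714, 0.1816]
orientation: [[-0.775, 0.632, -0.002], [0.632, 0.775, 0.001], [0.002, -0.0, -1.0]]
ft_force: [0.3, -1.5, -0.2]
finger_gap: 0.0595
finger_force: 0.0
time_s: 27.55
ee_pos: [0.3788, -0.2691, 0.1835]
orientation: [[-0.777, 0.63, 0.001], [0.63, 0.777, 0.0], [-0.0, 0.001, -1.0]]
ft_force: [0.7, -0.3, 0.0]
finger_gap: 0.0597
finger_force: 0.0
t 27.6 pos [ 0.3788 -0.2691  0.1835] yaw 140.97 gap 0.0597 F [ 0.7 -0.3  0. ] j [ 1.01  0.29 -0.54  2.07  0.2   0.83  1.25]
(0.378, -0.27, 0.15, 140.9) x 0.0000 y -0.0024 z 0.0670 turn 0.0004 mm 34.0
(0.378, -0.27, 0.029, 140.9) x 0.0001 y -0.0026 z 0.3090 turn 0.0004 mm 155.0
```

```bash
python3 -m inch '[{"x":0,"y":-0.002,"z":0.08,"turn":0,"gripper":0.2},{"x":0,"y":-0.002,"z":0.16,"turn":0,"gripper":0.2},{"x":0,"y":-0.002,"z":0.23,"turn":0,"gripper":0.2},{"x":0,"y":-0.002,"z":0.28,"turn":0,"gripper":0.2},{"x":0,"y":-0.002,"z":0.29,"turn":0,"gripper":0.2},{"x":0,"y":-0.002,"z":0.29,"turn":0,"gripper":0.2},{"x":0,"y":-0.002,"z":0.29,"turn":0,"gripper":0.2}]'
python3 - <<'E'
from h import *
plan((.378,-.270,.029,140.9))
E
```

```text
time_s: 28.3
ee_pos: [0.3783, -0.2713, 0.0395]
orientation: [[-0.776, 0.631, 0.002], [0.631, 0.776, -0.001], [-0.002, 0.0, -1.0]]
ft_force: [1.0, -0.2, 0.7]
finger_gap: 0.0513
finger_force: 0.0
t 28.3 pos [ 0.3783 -0.2713  0.0395] yaw 140.85 gap 0.0513 F [ 1.  -0.2  0.7] j [ 0.88  0.54 -0.4   2.15  0.41  0.52  1.06]
(0.378, -0.27, 0.029, 140.9) x 0.0020 y 0.0016 z 0.0210 turn -0.0003 mm 11.0
```

```bash
python3 -m inch '[{"x":0.001,"y":0.001,"z":0.012,"turn":0,"gripper":0.2},{"x":0.001,"y":0.001,"z":0.022,"turn":0,"gripper":0.2},{"x":0.001,"y":0.001,"z":0.022,"turn":0,"gripper":0.2},{"x":0.001,"y":0.001,"z":0.022,"turn":0,"gripper":-0.3},{"x":0.001,"y":0.001,"z":0.022,"turn":0,"gripper":-0.7},{"x":0.001,"y":0.001,"z":0.022,"turn":0,"gripper":-0.7},{"x":0.001,"y":0.001,"z":0.022,"turn":0,"gripper":-0.7},{"x":0.001,"y":0.001,"z":0.022,"turn":0,"gripper":-0.7},{"x":0.001,"y":0.001,"z":0.022,"turn":0,"gripper":-0.7}]' 40
python3 - <<'E'
from h import *
plan((.4652,.2056,.028,85.35))
E
```

```text
time_s: 29.2
ee_pos: [0.3773, -0.2706, 0.0276]
orientation: [[-0.775, 0.632, 0.0], [0.632, 0.775, -0.0], [-0.001, -0.0, -1.0]]
ft_force: [-1.3, -1.0, 5.8]
finger_gap: 0.0231
finger_force: 40.1
t 29.2 pos [ 0.3773 -0.2706  0.0276] yaw 140.8 gap 0.0231 F [-1.3 -1.   5.8] j [ 0.87  0.56 -0.38  2.15  0.43  0.49  1.05]
(0.4652, 0.2056, 0.028, 85.35) x 0.4656 y 0.8492 z -0.0012 turn 0.3081 mm 484.0
```

```bash
python3 -m inch '[{"x":0,"y":0,"z":-0.03,"turn":0,"gripper":-0.7},{"x":0,"y":0,"z":-0.1,"turn":0,"gripper":-0.7},{"x":0,"y":0,"z":-0.19,"turn":0,"gripper":-0.7},{"x":0,"y":0,"z":-0.28,"turn":0.02,"gripper":-0.7},{"x":0.03,"y":0.06,"z":-0.35,"turn":0.06,"gripper":-0.7},{"x":0.07,"y":0.13,"z":-0.4,"turn":0.1,"gripper":-0.7},{"x":0.115,"y":0.21,"z":-0.41,"turn":0.14,"gripper":-0.7},{"x":0.16,"y":0.29,"z":-0.41,"turn":0.18,"gripper":-0.7},{"x":0.205,"y":0.37,"z":-0.41,"turn":0.22,"gripper":-0.7},{"x":0.25,"y":0.45,"z":-0.41,"turn":0.26,"gripper":-0.7},{"x":0.29,"y":0.53,"z":-0.41,"turn":0.29,"gripper":-0.7},{"x":0.335,"y":0.61,"z":-0.41,"turn":0.308,"gripper":-0.7}]'
python3 -m inch '[{"x":0,"y":0,"z":0,"turn":0,"gripper":-0.7},{"x":0,"y":0,"z":0,"turn":0,"gripper":-0.7},{"x":0,"y":0,"z":0,"turn":0,"gripper":-0.7}]'
python3 - <<'E'
from h import *
plan((.4652,.2056,.233,85.35))
E
```

```text
time_s: 30.4
ee_pos: [0.4384, 0.0644, 0.2321]
orientation: [[0.087, 0.996, 0.0], [0.996, -0.087, -0.001], [-0.001, 0.0, -1.0]]
ft_force: [0.2, 0.4, -0.9]
finger_gap: 0.0228
finger_force: 39.4
time_s: 30.7
ee_pos: [0.4381, 0.0626, 0.2318]
orientation: [[0.082, 0.997, -0.001], [0.997, -0.082, -0.001], [-0.001, -0.001, -1.0]]
ft_force: [-0.5, -1.0, -1.0]
finger_gap: 0.0228
finger_force: 39.4
t 30.7 pos [0.4381 0.0626 0.2318] yaw 85.32 gap 0.0228 F [-0.5 -1.  -1. ] j [ 0.41  0.2  -0.69  2.06  0.16  0.93 -0.45]
(0.4652, 0.2056, 0.233, 85.35) x 0.2895 y 0.0306 z -0.0026 turn -0.0002 mm 146.0
```

```bash
python3 -m inch '[{"x":0.07,"y":0.007,"z":0,"turn":0,"gripper":-0.7},{"x":0.15,"y":0.016,"z":0,"turn":0,"gripper":-0.7},{"x":0.23,"y":0.024,"z":0,"turn":0,"gripper":-0.7},{"x":0.289,"y":0.031,"z":0,"turn":0,"gripper":-0.7},{"x":0.289,"y":0.031,"z":0.05,"turn":0,"gripper":-0.7},{"x":0.289,"y":0.031,"z":0.12,"turn":0,"gripper":-0.7},{"x":0.289,"y":0.031,"z":0.19,"turn":0,"gripper":-0.7},{"x":0.289,"y":0.031,"z":0.23,"turn":0,"gripper":-0.7},{"x":0.289,"y":0.031,"z":0.25,"turn":0,"gripper":-0.7},{"x":0.289,"y":0.031,"z":0.25,"turn":0,"gripper":-0.7},{"x":0.289,"y":0.031,"z":0.25,"turn":0,"gripper":-0.7}]'
python3 - <<'E'
from h import *
plan((.4652,.2056,.0876,85.35))
d=shot('side','cone2');a=cv2.resize(d['image'][130:300,70:270,::-1],(700,595),interpolation=cv2.INTER_CUBIC);cv2.imwrite('pics/cone2.png',a)
E
```

```text
time_s: 31.8
ee_pos: [0.4665, 0.2061, 0.108]
orientation: [[0.082, 0.997, 0.001], [0.997, -0.082, 0.0], [0.0, 0.001, -1.0]]
ft_force: [-0.0, 0.4, 0.0]
finger_gap: 0.0227
finger_force: 39.5
t 31.8 pos [0.4665 0.2061 0.108 ] yaw 85.3 gap 0.0227 F [-0.   0.4  0. ] j [ 0.02  0.52 -0.62  2.01  0.44  0.74 -0.95]
(0.4652, 0.2056, 0.0876, 85.35) x -0.0012 y -0.0025 z 0.0409 turn -0.0003 mm 20.0
```

View pics/cone2.png

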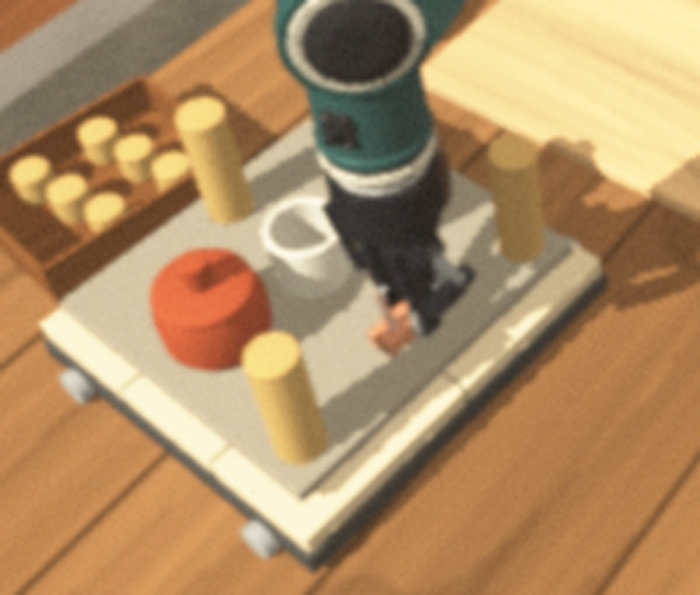

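The pack hangs level between the front props at (395,325) in the crop. The third prop stands at the back (215,160) and the cup in the middle (305,245). I lower the pack.

```bash
python3 -m inch '[{"x":-0.001,"y":-0.002,"z":0.015,"turn":0,"gripper":-0.7},{"x":-0.001,"y":-0.002,"z":0.027,"turn":0,"gripper":-0.7},{"x":-0.001,"y":-0.002,"z":0.034,"turn":0,"gripper":-0.7},{"x":-0.001,"y":-0.002,"z":0.038,"turn":0,"gripper":-0.7},{"x":-0.001,"y":-0.002,"z":0.041,"turn":0,"gripper":-0.7},{"x":-0.001,"y":-0.002,"z":0.042,"turn":0,"gripper":-0.7},{"x":-0.001,"y":-0.002,"z":0.042,"turn":0,"gripper":-0.7}]'
```

```text
time_s: 32.55
ee_pos: [0.4644, 0.206, 0.0875]
orientation: [[0.081, 0.997, 0.0], [0.997, -0.081, -0.002], [-0.002, 0.0, -1.0]]
ft_force: [-4.3, -3.3, 13.5]
finger_gap: 0.0229
finger_force: 41.3
```

Contact. I release, rise straight up, and back away to the right.

```bash
python3 -m inch '[{"x":0,"y":0,"z":-0.002,"turn":0,"gripper":-0.2},{"x":0,"y":0,"z":-0.002,"turn":0,"gripper":0.3},{"x":0,"y":0,"z":-0.002,"turn":0,"gripper":0.3},{"x":0,"y":0,"z":-0.002,"turn":0,"gripper":0.3},{"x":0,"y":0,"z":-0.04,"turn":0,"gripper":0.3},{"x":0,"y":0,"z":-0.12,"turn":0,"gripper":0.3},{"x":0,"y":0,"z":-0.22,"turn":0,"gripper":0.3},{"x":0,"y":0,"z":-0.32,"turn":0,"gripper":0.3},{"x":0,"y":0,"z":-0.35,"turn":0,"gripper":0.3},{"x":0,"y":0,"z":-0.35,"turn":0,"gripper":0.3}]'
python3 -m inch '[{"x":-0.1,"y":0,"z":0,"turn":0,"gripper":0.3},{"x":-0.2,"y":0,"z":0,"turn":0,"gripper":0.3},{"x":-0.3,"y":0,"z":0,"turn":0,"gripper":0.3},{"x":-0.4,"y":0,"z":0,"turn":0,"gripper":0.3},{"x":-0.5,"y":0,"z":0,"turn":0,"gripper":0.3},{"x":-0.6,"y":0,"z":0,"turn":0,"gripper":0.3},{"x":-0.7,"y":0,"z":0,"turn":0,"gripper":0.3},{"x":-0.75,"y":0,"z":0,"turn":0,"gripper":0.3},{"x":-0.75,"y":0,"z":0,"turn":0,"gripper":0.3},{"x":-0.75,"y":0,"z":0,"turn":0,"gripper":0.3}]'
python3 - <<'E'
from h import *
O={'pl':(.4745,.324,.03,.185),'pr':(.4553,.0864,.03,.185),'tp':(.684,.188,.03,.185),'dj lid':(.561,.1063,.05,.147),'dknob':(.561,.1063,.03,.173),'rj lid':(.589,.29,.05,.147),'rknob':(.589,.29,.03,.173),'cup':(.5748,.1995,.04,.135)}
cc=np.array([.575,.197]);a=np.radians(-4.65);M=np.array([[np.cos(a),np.sin(a)],[-np.sin(a),np.cos(a)]])
for c in('top','side'):
  d=shot(c,'end_'+c);w=cloud(d)
  for k,(x,y,r,z) in O.items():
    p=near(w,(x,y),r,z,.004)
    if len(p)>4: q=circ(p);print(c,k,*q,p[:,2].mean().round(4),'car',(M@(q[0]-cc)).round(4))
  p=near(w,(.465,.2056),.055,.091,.004);R=cv2.minAreaRect((p[:,:2]*1000).astype(np.float32));print(c,R,'car',M@(np.array(R[0])/1000-cc))
  i=d['image'][90:230,60:270] if c=='top' else d['image'][130:300,70:270]
  cv2.imwrite(f'pics/end_{c}.png',cv2.resize(i[:,:,::-1],(750,500) if c=='top' else (700,595),interpolation=cv2.INTER_CUBIC))
E
```

```text
time_s: 33.55
ee_pos: [0.4659, 0.2066, 0.2637]
orientation: [[0.081, 0.997, 0.005], [0.997, -0.081, 0.001], [0.001, 0.005, -1.0]]
ft_force: [0.0, 0.5, -0.3]
finger_gap: 0.0553
finger_force: 0.0
time_s: 34.55
ee_pos: [0.4334, -0.1675, 0.2596]
orientation: [[0.082, 0.997, -0.003], [0.997, -0.082, 0.002], [0.002, -0.003, -1.0]]
ft_force: [0.3, -0.0, -0.3]
finger_gap: 0.0557
finger_force: 0.0
top pl [0.4755 0.3246] 0.0192 [0.4749 0.3245] 253 0.1851 car [-0.1095  0.1191]
top pr [0.4555 0.0862] 0.0191 [0.4552 0.0861] 245 0.1853 car [-0.1101 -0.1201]
top tp [0.6834 0.1865] 0.0195 [0.6829 0.1869] 225 0.1853 car [ 0.1089 -0.0017]
top dj lid [0.5609 0.1064] 0.0377 [0.5597 0.1058] 721 0.1467 car [-0.0067 -0.0914]
top dknob [0.5603 0.1061] 0.0112 [0.5605 0.1061] 79 0.1733 car [-0.0073 -0.0918]
top rj lid [0.5882 0.2907] 0.0374 [0.5868 0.2894] 706 0.1467 car [0.0056 0.0945]
top rknob [0.5884 0.291 ] 0.0115 [0.5885 0.2908] 84 0.173 car [0.0057 0.0948]
top cup [0.5743 0.2019] 0.0313 [0.5742 0.2019] 181 0.1349 car [-0.0011  0.0048]
top ((464.47308349609375, 204.97506713867188), (71.80012512207031, 2
[... 155 characters left out ...]
[0.4546 0.0878] 0.0196 [0.4536 0.088 ] 123 0.1854 car [-0.1112 -0.1186]
side tp [0.6818 0.1882] 0.0197 [0.6813 0.1885] 111 0.1855 car [ 1.072e-01 -1.000e-04]
side dj lid [0.5596 0.1065] 0.038 [0.5548 0.1117] 320 0.1469 car [-0.008  -0.0915]
side dknob [0.5608 0.1071] 0.0122 [0.5593 0.1077] 46 0.1729 car [-0.0069 -0.0908]
side rj lid [0.5882 0.2919] 0.0385 [0.5821 0.2949] 420 0.1467 car [0.0055 0.0957]
side rknob [0.5868 0.2905] 0.0126 [0.5861 0.2919] 56 0.173 car [0.0042 0.0941]
side cup [0.5728 0.2013] 0.0323 [0.5727 0.2027] 130 0.1347 car [-0.0025  0.0041]
side ((463.2718200683594, 205.74957275390625), (72.17616271972656, 25.14529800415039), 84.86566925048828) car [-0.11206974 -0.00033689]
```

View pics/end_top.png

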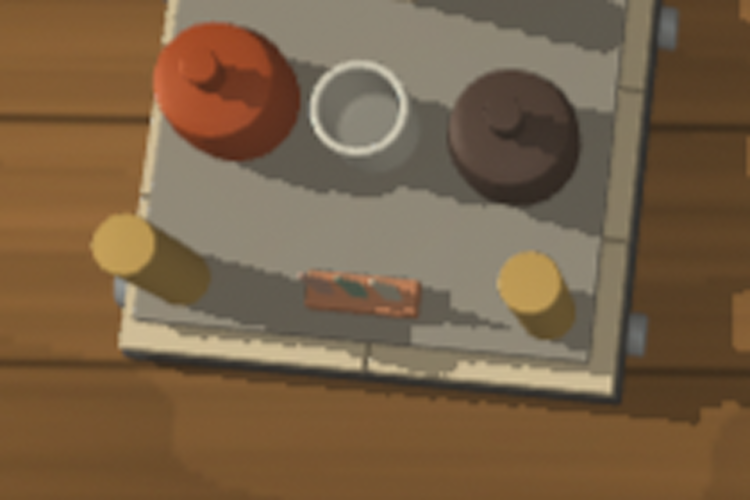

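View pics/end_side.png

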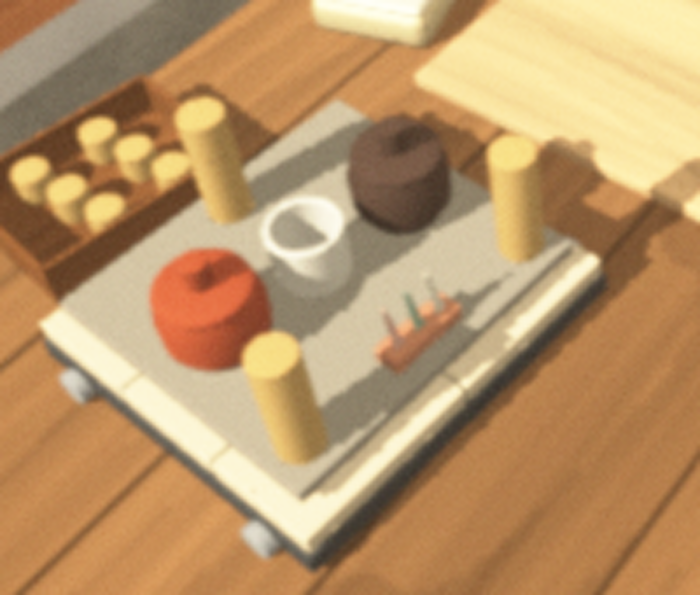

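The end pictures show both lids seated, at (230,90) and (515,135) in the top crop. The cup stands midway at (358,108) and the pack lies along the front edge at (362,292). In the side crop the third prop stands at the back (215,160). All within tolerance, so I hand in.

```bash
python3 -c "
from plant import bot
print(bot.hand_in())"
```

```text
the job is handed in; nothing more can be done
None
```

The kiln car is set and handed in after about 35 s of the 128 s allowed; the hand-in returned no verdict, but the final camera check put both lids, the cup, the cone pack and the third prop within tolerance, and the jars and front props within about 2 mm of where they started.

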